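Tighten a connector lock ring with a pin spanner

TASK

The brass lock ring round the connector on the clamped control unit is still loose: take the orange-handled pin spanner from its stand, let both prongs drop fully into two opposite holes of the ring, and only then tighten the ring clockwise until it stops, without forcing it. Lift the spanner off and put it back upright in its own stand, and leave the other things alone.

Things in the scene. Friction and masses are not known exactly. Their poses are not given: they have to be found in the camera images.
- spanner_grip (a point): Orange-handled pin spanner, steel, 0.2 to 0.3 kg, upright in its stand at the start; this point: centre of its handle, a flat-sided bar 80 mm long (x), 16 thick (y), 26 high (z, up), free above. Below: round stem 23 mm long, then a cross-bar 55 x 12 x 10 mm along x (underside 44 mm below this point) with a leg 11 x 12 x 26 mm down from each end, a prong under each leg.
- spanner_prong_a (a point): End of the orange spanner's prong at its +x end: 22 mm along x from the handle centre and 77 mm below it. Prongs are 6 mm in diameter, round-nosed, and stand 8 mm out of the flat leg ends. Axes as the spanner's, z up along the tool.
- spanner_prong_b (a point): End of the prong at the spanner's -x end, 44 mm from the other prong; else as prong a.
- stand_seat (a point): Orange spanner's stand: black pocket 74 (x) x 32 x 42 mm high, fixed to the table. This point: centre of the top of its grey middle block, 42 mm above the table; the cross-bar rests on it, the legs hang in the pocket on both sides with about 4 mm of play each way. The handle centre then is 44 mm above this point, handle along the stand's x, either way round.
- collar (a point): Centre of the brass lock ring's flat top face, 63 mm above the table, on its upright turning axis. Axes are the clamped unit's (z up), NOT the ring's. Ring 60 mm across; four round holes 8 mm wide, 8.8 mm deep, 90 degrees apart on a 44 mm circle. A steel shell 25 mm wide stands 12 mm up in its middle, between the spanner's legs. Within 140 mm nothing else is higher than 65 mm.
- lock_ring (a joint): Turn of the ring, rad, growing clockwise from above (tightening): starts at -1.0 to -0.75; 0 = home, a firm stop (yields 0.01 rad at 1 N m). Stays where left; turning takes 0.25 N m, so a lightly pressed spanner slides without dragging it. Which way the holes stand varies and is not reported: look for them, or turn the pressed spanner till it drops 8 mm and its legs rest on the ring.
- spanner_small_grip (a point): Bystander: blue-handled smaller pin spanner (prongs 30 mm apart, they do not fit this ring) in its own stand; centre of its handle, 86 mm above the table.
- dust_cap: Bystander: loose round black dust cap, 36 mm across, 16 mm high; origin under its centre.
- screwdriver: Bystander: screwdriver with a green handle lying on the table.
- screw_tray: Bystander: aluminium screw tray 100 x 70 x 25 mm.
- meter: Bystander: grey hand meter 155 x 78 x 34 mm lying on the table.
- open_board: Bystander: opened control unit with a green circuit board, 170 x 120 x 36 mm.
- cleaner: Bystander: spray can 48 mm across, 130 mm high, standing.
- flux_jar: Bystander: small amber jar 44 mm across, 45 mm high.
There are look-alikes about, which are no part of the job. Leave any green look-alike of the part that bears spanner_grip alone.

How it is judged (in metres and radians):
On the way, in this order (a step that is already met when the one before it is completed fails the run):
1. both prongs sit at least 5 mm deep in holes of the ring, before it has been turned (ring still short of -0.45 rad) (z of each of spanner_prong_a, spanner_prong_b in the frame of collar below -0.005 m and horizontal distance between spanner_grip and collar below 0.008 m and value of joint lock_ring below -0.45 rad), for 0.2 s.
2. the ring is tightened home (within 0.03 rad of its stop) with both prongs still at least 4 mm deep in it (z of each of spanner_prong_a, spanner_prong_b in the frame of collar below -0.004 m and horizontal distance between spanner_grip and collar below 0.008 m and value of joint lock_ring above -0.03 rad), for 0.1 s.
At the end, for the whole second after the job is handed in: The lock ring is within 0.03 rad of its stop; the orange spanner stands upright (within 0.15 rad) and at rest in its own stand, resting on the middle block (height within about 5 mm), its handle centre within 12 mm of the stand's centre, let go (value of joint lock_ring above -0.03 rad and horizontal distance between spanner_grip and stand_seat below 0.012 m and z of spanner_grip in the frame of stand_seat between 0.038 and 0.048 m and angle between spanner_grip's own z axis and vertical below 0.15 rad and linear speed of spanner below 0.02 m/s); the robot touches nothing.
It fails at once if the spanner is forced against the ring or the unit: more than 60 N between them, pressing or turning (contact force between spanner and unit above 60 N).
It fails at once if the gripper knocks or grasps the unit or the ring itself (more than 10 N) (contact force between the arm and unit above 10 N).
It fails at once if a bystander is moved more than 20 mm (distance of any of spanner_small_grip, dust_cap, screwdriver, screw_tray, meter, open_board, cleaner, flux_jar from where it was at the start of the episode above 0.02 m).
It also fails if it takes over 72 s, if anything falls off the work surface, if the arm or the gripper's body presses on something with over 40 N, if the wrist force passes 120 N, or if a joint passes its speed limit or range.

ROBOT

A 6-joint arm with a two-finger parallel gripper is mounted at the origin on the work surface. World frame = base frame: x ahead of the robot, y to its left, z up, the work surface at z = 0. Lengths are in m, angles in degrees, forces in N, time in s.
With the tool pointing down it reaches from about 0.25 to 0.725 m from the base axis. Payload 9.7 kg.
Tool frame: the origin (TCP) lies between the finger pads; the fingertips stand 11 mm ahead of it and the grasp point (between the pads) lies 8 mm behind it; z points along the fingers, x is the direction in which the jaws open and shut, and the axes are right-handed (so a half turn about z gives the same grasp; the last joint's range is limited). The gripper opens to 85 mm and grips with 20 to 120 N. Pads are 22 mm wide; open, the fingers measure 114 mm over their backs; the gripper's body (76 mm by 85 mm) begins 54 mm behind the grasp point. The pads swing forward as they close: fully open they stand 13 mm farther back than shut.
Start: joints at [-72.193, 4.979, 10.078, 95.1, 0, 90], TCP at [0.168, -0.524, 0.242] pointing down, gripper open.
Joint ranges: [-179.16, 179.16], [-48.56, 103.87], [-65.8, 70.77], [-126.05, 130.52], [-82.76, 87.17], [-180, 180]. Speed limits (degrees/s): [127.2, 127.2, 147.25, 180, 180, 180].

INTERFACE

Orientations are given as [roll, pitch, yaw] about the fixed x, y, z axes, in that order (R = Rz(yaw) Ry(pitch) Rx(roll)).
In Python, from workcell import get_obs, camera, job_done, spotter gives the robot as it stands.
- The arm moves only by the tool play_rows, never from a script. Its argument "rows" is a list of rows, each a list of 3 entries, a list of its own where there are three numbers: the closure, from 0 (fully open) to 1 (shut), then the shift along the tool's x, y, z in cm, then the turn, a rotation vector about the tool's x, y, z in degrees. In form: [[claw, [x, y, z], [wx, wy, wz]], ...]. A call has 1 to 12 rows; each row shifts and turns the pose as measured when the row begins, along the tool's axes as they then stand; what a row does not reach is not made up. A row lasts 1/10 s, in which the tool goes at most 50 mm and 8.59 degrees, less where a joint would pass 70% of its speed; a pose out of reach is approached as far as the arm can. A call is refused whole if a number of a shift passes 5 or a number of a turn 8.59, either way. A call with a gripper value outside its range is refused whole. The fingers move at their own pace and stop on an object; "newtons" is the grip in N (left out, the last holds). Time passes only in rows, so rows that do not move let the fingers close. It gives the time, the measured TCP pose, the force and the opening at its end, in the units of the state.
- get_obs(): the state, without advancing time (a new reading comes with each control period).
- camera(name): name is "scene" or "top" or "wrist"; returns a dict with "img" (420x560x3 uint8, red, green, blue), "intrinsics" (3x3 intrinsics, pixels), "xyz" and "orientation" of the camera in the world. Camera axes: x right, y down, z forward; pixel columns grow to the right and rows downward; lengths in m; the calibration is good to about 2 mm. A picture is of the moment at which its call begins. There is no depth.
- job_done(): hands the job in, once; it reports no verdict.
Trained networks look in a picture, given as the dict that the camera call returned (one of the last four; its "shot" number tells which), for a name from the list of things; names that differ only in an ending like _2 or _b are one class to them, and where a whole thing is asked for, a point or a joint stands for the part that bears it (a point fixed in the world has none). Each returns a list of dicts, best first, with "confidence" (0 to 1); they miss things now and then, are a little off and sometimes report something else, mostly with a low value. They report only what shows in the picture. A call takes as long as a camera call. They do not tell look-alikes from the thing itself.
- spotter.spot_in(picture, thing): "point" ([x, y, z] in m, in world coordinates, good to about 4 mm: the middle of the surface that is visible of it).
- spotter.trace(picture, thing): "pixels" (420x560 bool, what is visible of it).
The state is a dict: "time": time; "q": joint angles; "qd": joint speeds; "joint_efforts": joint torques, N m; "ee_pos": TCP position; "tcp_rot": TCP orientation; "wrist_force": force on the tool from outside, world axes, zero at the start; "torque": the same for the moment, N m; "opening": finger opening in m.
Only numpy, scipy, OpenCV 4.12 (cv2) and the standard library are available. Lean on these libraries where they do the work, as an engineer would, in place of code of your own. Each camera call takes 0.05 s, during which the arm holds its last target.

## Working session

There is one attempt and no reset: what is moved stays moved. The work goes in short steps, Python scripts to look and compute and a tool call to move; the robot and the scene stay as the last step left them, time stands still between calls to the robot, and variables do not carry over. Pictures are saved under pics/ and viewed, and the job is handed in when it is done.

Besides the shell and the picture viewer there is one more tool, called after "Call:" as name(argument=value, ...) on one line, values as JSON. play_rows: Moves the arm, as the interface text tells. Its arguments: {"type":"object","properties":{"rows":{"type":"array","items":{"type":"array"}},"newtons":{"type":"number"}},"required":["rows"]}

```bash
mkdir -p pics; ls
python3 - <<'E'
from workcell import get_obs, camera, job_done, spotter
import cv2
print(get_obs())
for n in ["scene","top"]:
    c=camera(n); cv2.imwrite(f"pics/{n}0.png",c["img"][:,:,::-1]); print(n,c["xyz"],c["orientation"],c["intrinsics"])
    for t in ["spanner_grip","stand_seat","collar","spanner_small_grip"]:
        for r in spotter.spot_in(c,t)[:4]: print(t,r)
E
```

```text
pics
{'time': 0.0, 'q': array([-7.21948523e+01,  5.00913046e+00,  1.00353932e+01,  9.50995634e+01,
        1.55407667e-03,  8.99995159e+01]), 'qd': array([-0.01464527,  0.0706916 ,  0.05651931,  0.01252198,  0.03698059,
       -0.04706487]), 'joint_efforts': array([ 1.66430687e-03, -5.20389640e+01,  4.64805043e+01,  1.63925753e-02,
        9.71462782e-05,  1.76288773e-05]), 'ee_pos': array([ 0.16812168, -0.52345184,  0.24161037]), 'tcp_rot': array([-1.79998445e+02,  7.33007098e-02, -7.21943683e+01]), 'wrist_force': array([-0.12918759, -0.2917689 , -0.1239212 ]), 'torque': array([-0.05033425,  0.01372856, -0.04018982]), 'opening': 0.08544562364179911}
scene [1.50693642 0.31349408 0.77329455] [-124.56478009   -0.25407577  104.63587932] [[511.35454749   0.         281.44007545]
 [  0.         511.35454749 215.22403702]
 [  0.           0.           1.        ]]
spanner_grip {'point': [0.3251, -0.2633, 0.0706], 'confidence': 0.7}
spanner_grip {'point': [0.4493, -0.2646, 0.0842], 'confidence': 0.54}
stand_seat {'point': [0.4691, -0.2516, 0.0225], 'confidence': 0.82}
collar {'point': [0.5867, 0.0387, 0.0373], 'confidence': 0.87}
spanner_small_grip {'point': [0.6138, -0.2987, 0.0945], 'confidence': 0.85}
spanner_small_grip {'point': [0.4513, -0.2614, 0.081], 'confidence': 0.48}
spanner_small_grip {'point': [0.7163, 0.3568, 0.005], 'confidence': 0.48}
top [0.48580009 0.07611439 1.22721787] [-177.66969098   -0.32071695  -91.14430778] [[383.57151569   0.         275.79610219]
 [  0.         383.57151569 211.87027958]
 [  0.           0.           1.        ]]
spanner_grip {'point': [0.4461, -0.2573, 0.095], 'confidence': 0.65}
spanner_grip {'point': [0.3178, -0.2613, 0.0891], 'confidence': 0.64}
stand_seat {'point': [0.4452, -0.2538, 0.005], 'confidence': 0.71}
collar {'point': [0.536, 0.0317, 0.0481], 'confidence': 0.96}
spanner_small_grip {'point': [0.6038, -0.3037, 0.0964], 'confidence': 0.48}
```

View pics/scene0.png

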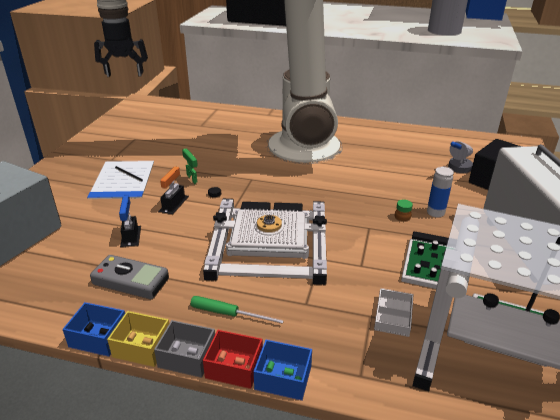

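View pics/top0.png

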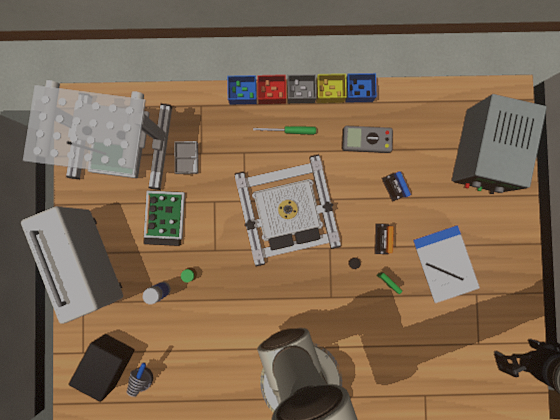

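Candidates: the orange handle at top (383,238) / scene (172,177), the green look-alike at top (390,283) and the blue small one at top (397,185). The orange one in the black stand fits the description. I'll confirm it in an enlarged crop.

Run:
```python
import cv2,numpy as np
t=cv2.imread("pics/top0.png"); s=cv2.imread("pics/scene0.png")
def cr(im,x,y,w,h,W,H): return cv2.resize(im[y:y+h,x:x+w],(W,H),interpolation=cv2.INTER_CUBIC)
a=cr(t,360,215,60,45,400,300);b=cr(t,259,187,60,45,400,300)
c=cr(s,140,145,80,60,400,300);d=cr(s,235,200,70,52,400,300)
cv2.imwrite("pics/crop0.png",np.vstack([np.hstack([a,b]),np.hstack([c,d])]))
```

```text
(no output)
```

View pics/crop0.png

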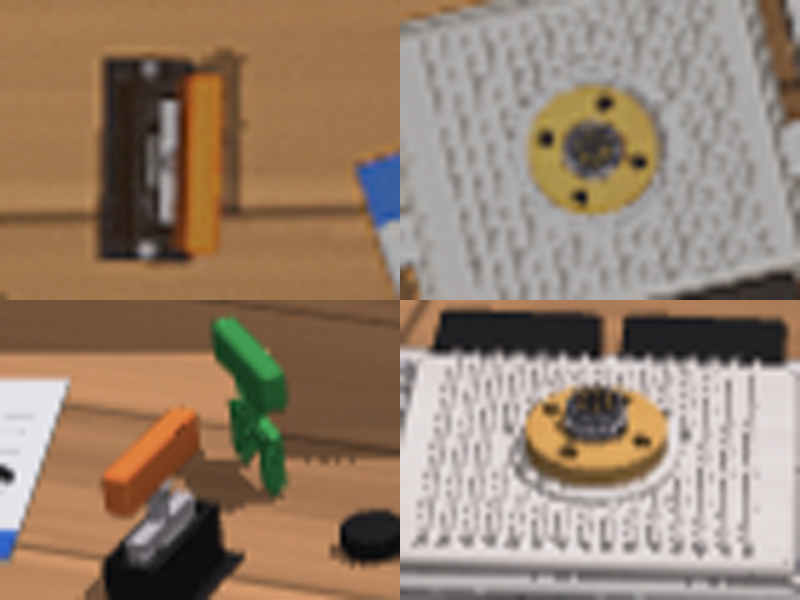

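```bash
cat > h.py <<'E'
import numpy as np,cv2
from scipy.spatial.transform import Rotation as R
def ray(c,uv,z):
    K=c["intrinsics"];Rm=R.from_euler("xyz",c["orientation"],degrees=True).as_matrix()
    d=Rm@np.array([(uv[0]-K[0,2])/K[0,0],(uv[1]-K[1,2])/K[1,1],1.]);o=np.array(c["xyz"])
    return o+d*(z-o[2])/d[2]
def proj(c,p):
    K=c["intrinsics"];Rm=R.from_euler("xyz",c["orientation"],degrees=True).as_matrix()
    q=Rm.T@(np.array(p)-np.array(c["xyz"]));return (K@(q/q[2]))[:2]
E
python3 - <<'E'
from workcell import *
from h import *
c=camera("top");im=c["img"]
hsv=cv2.cvtColor(im,cv2.COLOR_RGB2HSV)
def seg(lo,hi,box):
    m=cv2.inRange(hsv,lo,hi);k=np.zeros_like(m);x,y,w,h=box;k[y:y+h,x:x+w]=m[y:y+h,x:x+w]
    n,l,st,ce=cv2.connectedComponentsWithStats(k);i=1+np.argmax(st[1:,4]);return l==i,st[i],ce[i]
m,st,ce=seg((8,190,150),(20,255,255),(360,215,60,45));print(st,ce)
ys,xs=np.nonzero(m)
P=np.array([ray(c,(x,y),.099)[:2] for x,y in zip(xs,ys)]);print("handle",P.mean(0),cv2.minAreaRect((P*1000).astype(np.float32)))
m,st,ce=seg((15,110,90),(35,255,255),(259,187,60,45));print(st,ce)
cnt=cv2.findContours(m.astype(np.uint8),0,1)[0][0];print("ring",cv2.fitEllipse(cnt))
(cx,cy),_,_=cv2.fitEllipse(cnt);C=ray(c,(cx,cy),.063);print(C)
for u,v in [(259+605-400+0,0)]: pass
for X,Y in [(605,103),(546,138),(639,161),(580,197)]:
    p=ray(c,(259+(X-400)*60/400-.5,187+Y*45/300-.5),.063);d=p-C;print(p,np.hypot(*d[:2]),np.degrees(np.arctan2(d[1],d[0])))
E
```

```text
[388 226   5  27 100] [390.05 238.9 ]
handle [ 0.44543778 -0.26540993] ((445.1645202636719, -265.2469787597656), (11.793756484985352, 76.40328216552734), 88.14875793457031)
[279 200  19  19 199] [287.55778894 209.13567839]
ring ((287.5016784667969, 209.08030700683594), (17.82699966430664, 18.283798217773438), 32.490787506103516)
[0.54082012 0.03291419 0.063     ]
[0.56242212 0.02713606 0.063     ] 0.02236142385592158 -14.97496958532215
[0.54696576 0.05437804 0.063     ] 0.02232634430841575 74.0222396128005
[0.53563544 0.01220372 0.063     ] 0.021349572721498133 -104.05461850850863
[0.51975496 0.0394424  0.063     ] 0.02205353227804653 162.78149318894458
```

Call:
play_rows(rows=[[0,[-2,-4.3,0],[0,0,0]],[0,[-2,-4.3,0],[0,0,0]],[0,[-2,-4.3,0],[0,0,0]],[0,[-2,-4.3,0],[0,0,0]],[0,[-2,-4.3,0],[0,0,0]],[0,[-2,-4.3,0],[0,0,0]],[0,[-2,-4.3,0],[0,0,0]],[0,[-2,-4.3,0],[0,0,0]],[0,[0,0,0],[0,0,6]],[0,[0,0,0],[0,0,6]],[0,[0,0,0],[0,0,6]],[0,[0,0,0],[0,0,0]]])

```text
time: 1.75
ee_pos: [0.4579, -0.2552, 0.2412]
tcp_rot: [-179.9, -0.0, -90.8]
wrist_force: [0.8, 0.2, -0.6]
opening: 0.0854
```

Run:
```python
from workcell import *
import cv2
print(get_obs())
c=camera("wrist"); cv2.imwrite("pics/w1.png",c["img"][:,:,::-1]); print(c["xyz"],c["orientation"],c["intrinsics"])
for t in ["spanner_grip","stand_seat"]:
  for r in spotter.spot_in(c,t)[:4]: print(t,r)
```

```text
{'time': 1.75, 'q': array([-2.91378078e+01,  1.30819356e+00,  6.12404069e+00,  9.47209248e+01,
        7.10385634e-03,  1.51708578e+02]), 'qd': array([ 0.5391885 ,  0.05350815, -0.01607239,  0.11523887, -0.03083829,
       -4.41045252]), 'joint_efforts': array([ 2.78065307e-01, -4.78997254e+01,  4.65390980e+01, -2.83411948e-02,
        1.65012153e-02,  1.44814610e+00]), 'ee_pos': array([ 0.45789862, -0.25522011,  0.24121869]), 'tcp_rot': array([-1.79913049e+02, -3.87337336e-02, -9.08464097e+01]), 'wrist_force': array([ 0.75669824,  0.22005531, -0.6246997 ]), 'torque': array([0.00138741, 0.03164908, 0.01037358]), 'opening': 0.08538074497881017}
[ 0.52626497 -0.25655612  0.37318833] [ 1.64654479e+02 -2.24897812e-03 -9.08234000e+01] [[314.16665235   0.         278.59137448]
 [  0.         314.16665235 208.91794405]
 [  0.           0.           1.        ]]
spanner_grip {'point': [0.4534, -0.2646, 0.0984], 'confidence': 0.64}
spanner_grip {'point': [0.3251, -0.2655, 0.0854], 'confidence': 0.63}
stand_seat {'point': [0.4603, -0.2608, 0.0054], 'confidence': 0.57}
stand_seat {'point': [0.3736, -0.1746, 0.0173], 'confidence': 0.21}
```

View pics/w1.png

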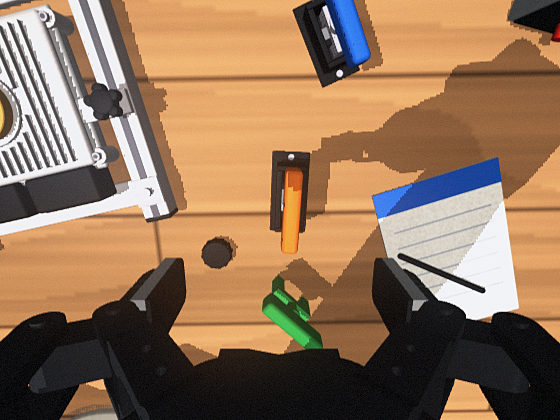

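Run:
```python
from h import *
import pickle
from workcell import *
c=camera("wrist");im=c["img"]
hsv=cv2.cvtColor(im,cv2.COLOR_RGB2HSV)
m=cv2.inRange(hsv,(5,200,100),(18,255,255));k=np.zeros_like(m);k[150:262,265:310]=m[150:262,265:310]
n,l,st,ce=cv2.connectedComponentsWithStats(k);i=1+np.argmax(st[1:,4]);ys,xs=np.nonzero(l==i);print(st[i])
P=np.array([ray(c,(x,y),.099)[:2] for x,y in zip(xs,ys)]);print("handle",P.mean(0),cv2.minAreaRect((P*1000).astype(np.float32)),P.min(0),P.max(0))
g=cv2.resize(im[140:265,250:330,::-1],(512,800)[::1],interpolation=cv2.INTER_CUBIC)[:,:];cv2.imwrite("pics/w1c.png",cv2.resize(g,(384,600)))
```

```text
[281 168  22  85 679]
handle [ 0.45803834 -0.26805932] ((448.06353759765625, -266.8870544433594), (15.7471342086792, 79.55317687988281), 86.11283874511719) [ 0.40857855 -0.27682393] [ 0.48772274 -0.25775053]
```

View pics/w1c.png

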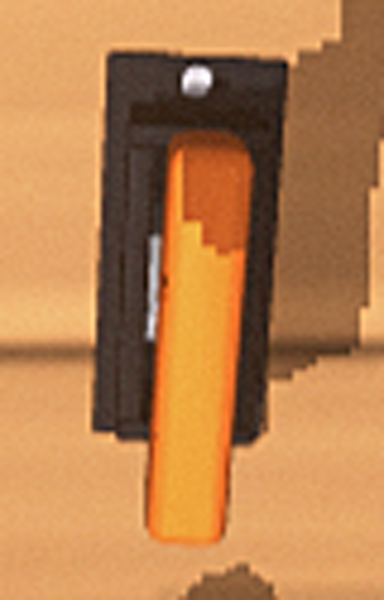

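Call:
play_rows(rows=[[0,[1.2,1.0,2],[0,0,3.1]],[0,[0,0,4],[0,0,0]],[0,[0,0,4],[0,0,0]],[0,[0,0,2.5],[0,0,0]],[0,[0,0,0],[0,0,0]]])

```text
time: 2.45
ee_pos: [0.4472, -0.2697, 0.1138]
tcp_rot: [-179.7, -0.2, -93.5]
wrist_force: [-0.1, -0.4, 0.4]
opening: 0.0859
```

Run:
```python
from workcell import *
from h import *
print(get_obs()["ee_pos"],get_obs()["tcp_rot"])
c=camera("wrist"); cv2.imwrite("pics/w2.png",c["img"][:,:,::-1])
hsv=cv2.cvtColor(c["img"],cv2.COLOR_RGB2HSV)
m=cv2.inRange(hsv,(5,200,100),(18,255,255))
n,l,st,ce=cv2.connectedComponentsWithStats(m)
j=[a for a in range(1,n) if 240<ce[a][0]<320]
i=max(j,key=lambda a:st[a,4]);ys,xs=np.nonzero(l==i);print(st[i])
P=np.array([ray(c,(x,y),.099)[:2] for x,y in zip(xs,ys)]);print("handle",P.mean(0),cv2.minAreaRect((P*1000).astype(np.float32)),P.min(0),P.max(0))
c=camera("scene");cv2.imwrite("pics/s2.png",cv2.resize(c["img"][100:250,80:280,::-1],(800,600)))
```

```text
[ 0.44718912 -0.26973969  0.11382158] [-1.79691383e+02 -1.56334327e-01 -9.35104872e+01]
[ 258  181   32  150 2813]
handle [ 0.45735364 -0.26853539] ((448.3926086425781, -267.5208435058594), (15.262495040893555, 81.60855102539062), 86.0866928100586) [ 0.40743678 -0.27725727] [ 0.48924224 -0.25745968]
```

View pics/w2.png

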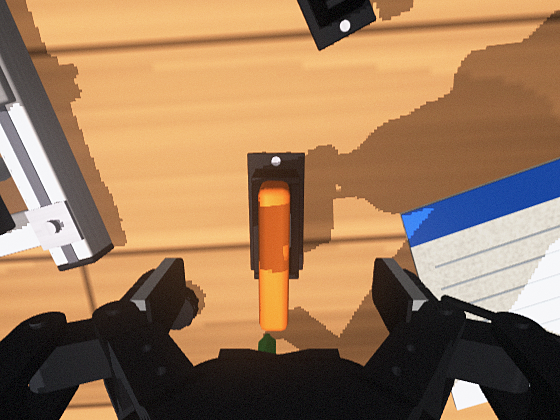

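View pics/s2.png

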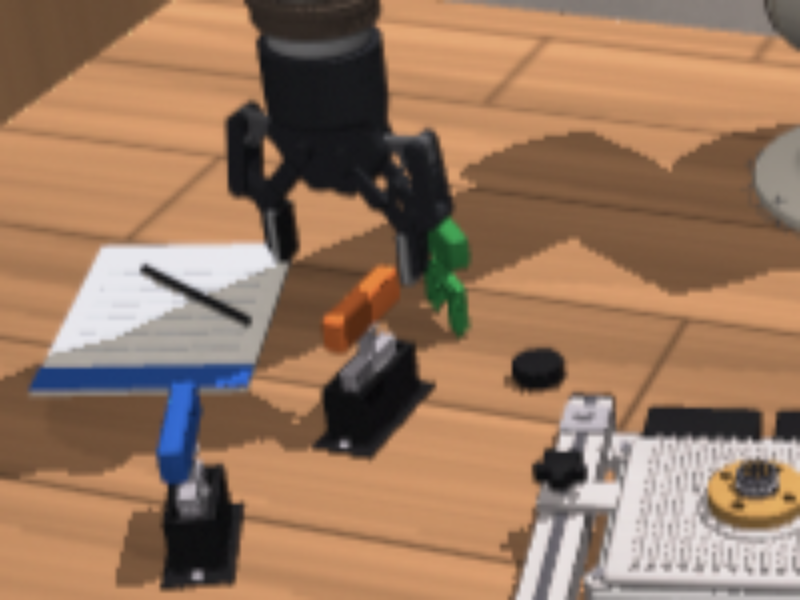

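Call:
play_rows(rows=[[0,[-0.2,-0.1,2],[0,0,0.4]],[0,[0,0,1.2],[0,0,0]],[0,[0,0,0.2],[0,0,0]],[0,[0,0,0],[0,0,0]]])

```text
time: 2.95
ee_pos: [0.4532, -0.2708, 0.09]
tcp_rot: [-179.0, -0.5, -93.8]
wrist_force: [0.7, 0.5, -0.0]
opening: 0.0854
```

Run:
```python
from workcell import *
o=get_obs()
for k in o: print(k,o[k])
```

```text
time 2.95
q [-3.08651485e+01  5.84622462e-01 -1.13345463e+01  7.69082206e+01
 -2.76141258e-04  1.52976605e+02]
qd [ 0.02919218 -0.20289475  0.86253612  0.33589727  0.04736726 -0.32446277]
joint_efforts [ 2.61063979e-02 -4.69484675e+01  4.61707485e+01 -3.79102640e-01
  2.15403583e-03  7.45236495e-03]
ee_pos [ 0.45315135 -0.27083279  0.09003885]
tcp_rot [-178.955509     -0.53299712  -93.84661463]
wrist_force [ 0.7028167   0.49637612 -0.02764889]
torque [0.01047862 0.02503452 0.01359877]
opening 0.08537567694412374
```

```bash
cat >> h.py <<'E'
def delta(pos,yaw):
    from workcell import get_obs
    o=get_obs();Rc=R.from_euler("xyz",o["tcp_rot"],degrees=True);Rt=R.from_euler("xyz",[180,0,yaw],degrees=True)
    print("cur",np.round(o["ee_pos"],4),np.round(o["tcp_rot"],1),"F",np.round(o["wrist_force"],1),"q",np.round(o["q"],0),"open",round(o["opening"],4))
    print("shift cm",np.round(Rc.inv().apply(np.array(pos)-o["ee_pos"])*100,2),"turn",np.round(np.degrees((Rc.inv()*Rt).as_rotvec()),2))
E
python3 -c "
from h import *
delta([.448,-.2675,.080],-93.9)"
```

```text
cur [ 0.4532 -0.2708  0.09  ] [-179.    -0.5  -93.8] F [ 0.7  0.5 -0. ] q [-31.   1. -11.  77.  -0. 153.] open 0.0854
shift cm [-0.31  0.55  0.99] turn [-1.04 -0.53  0.06]
```

Call:
play_rows(rows=[[0,[-0.3,0.55,0.5],[-1.0,-0.5,0]],[0,[0,0,0.5],[0,0,0]],[0,[0,0,0],[0,0,0]]])

```text
time: 3.25
ee_pos: [0.4484, -0.2679, 0.0816]
tcp_rot: [-179.9, -0.1, -93.8]
wrist_force: [-0.2, 0.2, 0.0]
opening: 0.0856
```

```bash
python3 -c "
from h import *
delta([.448,-.2675,.080],-93.9)"
```

```text
cur [ 0.4484 -0.2679  0.0816] [-1.799e+02 -1.000e-01 -9.380e+01] F [-0.2  0.2  0. ] q [-31.   1. -12.  77.  -0. 153.] open 0.0856
shift cm [-0.04  0.04  0.16] turn [-0.11 -0.07  0.08]
```

Call:
play_rows(newtons=70, rows=[[1,[0,0,0.1],[-0.1,0,0]],[1,[0,0,0],[0,0,0]],[1,[0,0,0],[0,0,0]],[1,[0,0,0],[0,0,0]],[1,[0,0,0],[0,0,0]],[1,[0,0,0],[0,0,0]],[1,[0,0,0],[0,0,0]],[1,[0,0,0],[0,0,0]]])

```text
time: 4.05
ee_pos: [0.4486, -0.2678, 0.081]
tcp_rot: [-180.0, -0.1, -93.8]
wrist_force: [-0.1, 0.2, 0.7]
opening: 0.0147
```

Run:
```python
from h import *
from workcell import *
delta([.448,-.2675,.080],-93.9)
c=camera("wrist"); cv2.imwrite("pics/w3.png",c["img"][:,:,::-1])
```

```text
cur [ 0.4486 -0.2678  0.081 ] [-1.80e+02 -1.00e-01 -9.38e+01] F [-0.1  0.2  0.7] q [-31.   1. -12.  77.  -0. 153.] open 0.0147
shift cm [-0.03  0.06  0.1 ] turn [-0.03 -0.06  0.09]
```

View pics/w3.png

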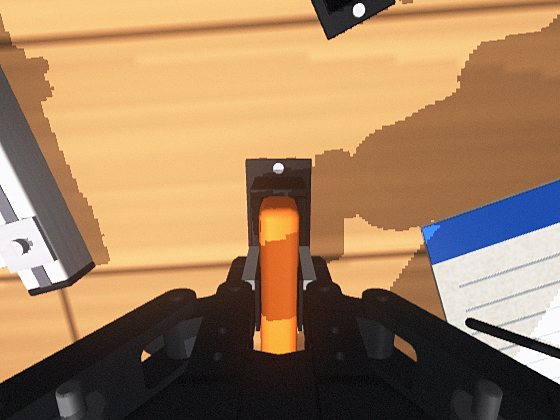

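The spanner is held, with almost no side force. I'll lift straight up.

Call:
play_rows(rows=[[1,[0,0,-1],[0,0,0]],[1,[0,0,-2],[0,0,0]],[1,[0,0,-2.5],[0,0,0]],[1,[0,0,-3],[0,0,0]],[1,[0,0,-3],[0,0,0]],[1,[0,0,-2],[0,0,0]],[1,[0,0,0],[0,0,0]]])

```text
time: 4.8
ee_pos: [0.4469, -0.2669, 0.2218]
tcp_rot: [179.8, 0.0, -93.8]
wrist_force: [-0.2, -0.2, -4.2]
opening: 0.0151
```

Run:
```python
from h import *
from workcell import *
delta([.540,.033,.22],-18)
c=camera("scene");cv2.imwrite("pics/s3.png",cv2.resize(c["img"][80:230,80:280,::-1],(800,600)))
```

```text
cur [ 0.4469 -0.2669  0.2218] [179.8   0.  -93.8] F [-0.2 -0.2 -4.2] q [-31.   1.   3.  93.  -0. 153.] open 0.0151
shift cm [-30.54  -7.29   0.17] turn [  0.15   0.17 -75.82]
```

View pics/s3.png

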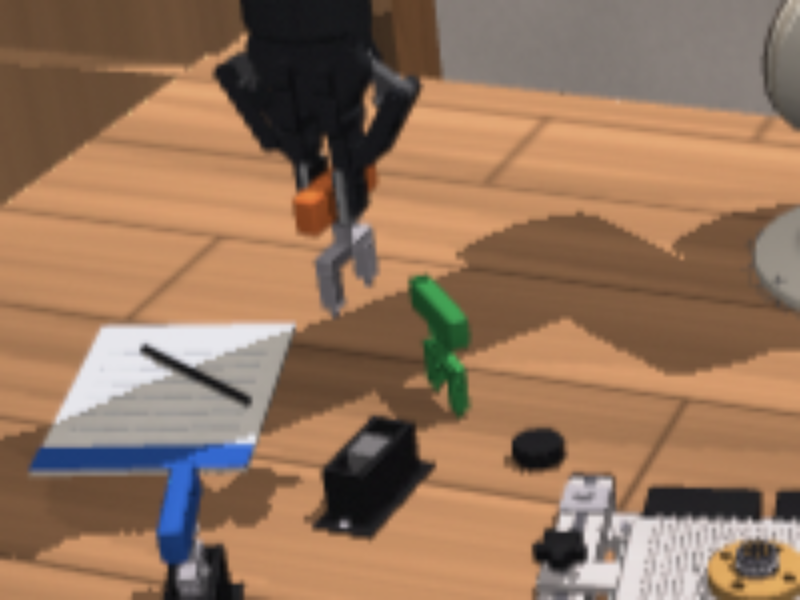

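Call:
play_rows(rows=[[1,[0,0,0],[0,0,-5]],[1,[0,0,0],[0,0,-8.4]],[1,[0,0,0],[0,0,-8.4]],[1,[0,0,0],[0,0,-8.4]],[1,[0,0,0],[0,0,-8.4]],[1,[0,0,0],[0,0,-8.4]],[1,[0,0,0],[0,0,-8.4]],[1,[0,0,0],[0,0,-8.4]],[1,[0,0,0],[0,0,-8.4]],[1,[0,0,0],[0,0,-4]],[1,[0,0,0],[0,0,0]]])

```text
time: 5.95
ee_pos: [0.4417, -0.2639, 0.2016]
tcp_rot: [-179.6, 1.6, -15.5]
wrist_force: [0.1, -0.2, -2.1]
opening: 0.0146
```

Run:
```python
from h import *
delta([.521,-.024,.22],-18)
```

```text
cur [ 0.4417 -0.2639  0.2016] [-179.6    1.6  -15.5] F [ 0.1 -0.2 -2.1] q [-31.   1.   2.  92.  -0.  75.] open 0.0146
shift cm [  1.19 -25.25  -1.71] turn [-0.34  1.65  2.51]
```

Call:
play_rows(rows=[[1,[0.2,-2.5,-0.5],[-0.3,1.0,1]],[1,[0.2,-4.2,-0.5],[0,0.6,1.5]],[1,[0.2,-4.2,-0.4],[0,0,0]],[1,[0.2,-4.2,-0.4],[0,0,0]],[1,[0.2,-4.2,-0.3],[0,0,0]],[1,[0.2,-3.5,-0.2],[0,0,0]],[1,[0,-2,0],[0,0,0]],[1,[0,0,0],[0,0,0]]])

```text
time: 6.75
ee_pos: [0.5301, -0.0232, 0.2155]
tcp_rot: [180.0, 0.7, -19.5]
wrist_force: [-0.4, 0.4, -3.1]
opening: 0.015
```

Run:
```python
from h import *
from workcell import *
delta([.540,.033,.22],-18)
c=camera("wrist"); cv2.imwrite("pics/w4.png",c["img"][:,:,::-1]);print(c["xyz"],c["orientation"])
```

```text
cur [ 0.5301 -0.0232  0.2155] [180.    0.7 -19.5] F [-0.4  0.4 -3.1] q [ -3.   2.   4.  93.   0. 107.] open 0.015
shift cm [-0.95 -5.63 -0.44] turn [-0.    0.68 -1.5 ]
[0.55519258 0.03939874 0.34733244] [164.57616959   0.66667406 -19.4799682 ]
```

View pics/w4.png

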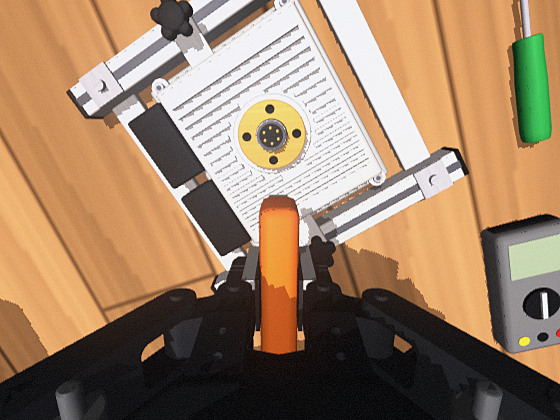

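```bash
cat > ring.py <<'E'
from h import *
def ring(c,v=True):
    im=c["img"];hsv=cv2.cvtColor(im,cv2.COLOR_RGB2HSV)
    m=cv2.inRange(hsv,(20,110,80),(32,255,255))
    n,l,st,ce=cv2.connectedComponentsWithStats(m)
    i=1+np.argmax(st[1:,4])
    cnt=max(cv2.findContours((l==i).astype(np.uint8),0,1)[0],key=cv2.contourArea);h=cv2.convexHull(cnt)
    P=np.array([ray(c,p[0],.063)[:2] for p in h])
    (x,y),r=cv2.minEnclosingCircle((P*1000).astype(np.float32));A=np.c_[2*P,np.ones(len(P))];s=np.linalg.lstsq(A,(P**2).sum(1),rcond=None)[0]
    C0=s[:2]; print("ring circle",C0*1000,np.sqrt(s[2]+C0@C0)*1000,st[i])
    # holes: dark blobs in rectified patch
    S=4;W=80*S
    g=np.mgrid[0:W,0:W][::-1].reshape(2,-1).T/S/1000-.04
    uv=np.array([proj(c,[C0[0]+a,C0[1]+b,.063]) for a,b in g]).astype(np.float32).reshape(W,W,2)
    q=cv2.remap(im,uv[...,0],uv[...,1],cv2.INTER_LINEAR)
    v=q.max(2).astype(float);H=[]
    yy,xx=np.mgrid[0:W,0:W];X=xx/S-40;Y=yy/S-40;rr=np.hypot(X,Y)
    d=((v<90)&(rr>17.)&(rr<27)).astype(np.uint8)
    n,l,st,ce=cv2.connectedComponentsWithStats(d)
    for i in range(1,n):
        if st[i,4]>150: H.append(ce[i]/S-40)
    H=np.array(H);print("holes",[(np.round(a,1),round(np.hypot(*a),1),round(np.degrees(np.arctan2(a[1],a[0])),1)) for a in H])
    if len(H)==4: Cc=H.mean(0);print("centre from holes",C0*1000+Cc,[round(np.degrees(np.arctan2(*(a-Cc)[::-1])),1) for a in H],[round(np.hypot(*(a-Cc)),1) for a in H])
    return C0,q
E
python3 - <<'E'
from ring import *
from workcell import *
c=camera("wrist");C0,q=ring(c);cv2.imwrite("pics/r4.png",q[:,:,::-1])
c=camera("top");C0,q=ring(c)
o=get_obs();c=camera("wrist");im=c["img"]
m=cv2.inRange(cv2.cvtColor(im,cv2.COLOR_RGB2HSV),(5,200,70),(18,255,255));m[:190]=0;m[:,:250]=0;m[:,310:]=0
ys,xs=np.nonzero(m);Rm=R.from_euler("xyz",o["tcp_rot"],degrees=True)
P=np.array([Rm.inv().apply(ray(c,(x,y),o["ee_pos"][2]+.018)-o["ee_pos"])[:2]*1000 for x,y in zip(xs,ys)])
for a in range(-44,-10,4):
    s=P[(P[:,1]>a)&(P[:,1]<a+4)]; 
    if len(s): print(a,s[:,0].min(),s[:,0].max(),s[:,0].mean())
print(P.min(0))
E
```

```text
ring circle [542.43408562  32.73916242] 29.13866200136964 [ 239   99   66   68 2360]
holes [(array([ -5.9, -21.5]), np.float64(22.3), np.float64(-105.3)), (array([21.3, -6.2]), np.float64(22.2), np.float64(-16.3)), (array([-21.2,   5.7]), np.float64(22.0), np.float64(165.0)), (array([ 5.9, 21. ]), np.float64(21.8), np.float64(74.2))]
centre from holes [542.46157061  32.47143951] [np.float64(-105.5), np.float64(-15.7), np.float64(164.4), np.float64(74.5)] [np.float64(22.0), np.float64(22.1), np.float64(22.1), np.float64(22.1)]
ring circle [ 914.05534739 -107.51394652] 57.42715260434758 [317  74  30  29 654]
holes [(array([25.6, -0.5]), np.float64(25.6), np.float64(-1.1))]
-40 7.765926760458893 7.765926760458893 7.765926760458893
-36 -5.807229700436347 8.5937392872065 3.0850095836639424
-32 -5.856531015654962 8.667800787608956 3.209113656842762
-28 -5.925484925732499 8.729490795687337 2.1270388304641905
-24 -5.989371436345066 8.785174167147158 3.277058433820413
-20 -6.047874360015258 8.82038962144491 3.8565051837064446
-16 -6.100696311162605 8.525992842680889 2.6223443196645206
-12 -5.774670313238596 8.203793316701883 2.8146033569554305
[ -6.28469567 -37.15565035]
```

View pics/r4.png

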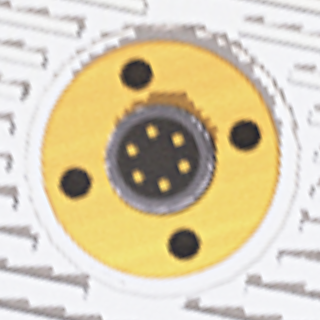

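Run:
```python
from h import *
im=cv2.imread("pics/w4.png")
g=cv2.resize(im[185:365,170:390],(792,600)[:2],interpolation=cv2.INTER_CUBIC)
g=np.clip(g.astype(float)*1.6,0,255).astype(np.uint8)
cv2.imwrite("pics/w4c.png",g)
for r in (215,240,262): print(r,[tuple(int(a) for a in p[::-1]) for p in im[r,256:304]])
```

```text
215 [(246, 247, 248), (233, 235, 236), (226, 225, 227), (158, 83, 59), (203, 97, 47), (220, 105, 59), (246, 140, 69), (241, 140, 66), (242, 144, 70), (241, 150, 72), (239, 145, 66), (241, 149, 71), (240, 149, 68), (240, 154, 69), (241, 155, 72), (239, 152, 69), (239, 153, 68), (240, 150, 67), (241, 152, 70), (240, 154, 69), (241, 154, 73), (242, 156, 74), (242, 154, 72), (240, 147, 67), (239, 149, 63), (239, 149, 66), (241, 150, 65), (239, 146, 65), (241, 153, 71), (240, 145, 68), (240, 145, 64), (240, 144, 65), (242, 150, 71), (236, 133, 55), (241, 141, 64), (239, 134, 63), (240, 131, 63), (241, 128, 65), (233, 121, 60), (232, 119, 63), (220, 107, 58), (175, 80, 45), (106, 41, 17), (226, 223, 225), (227, 226, 230), (221, 216, 218), (182, 169, 165), (174, 165, 161)]
240 [(244, 241, 240), (246, 247, 247), (250, 255, 255), (164, 89, 63), (212, 92, 35), (245, 131, 55), (242, 138, 59), (238, 136, 54), (239, 144, 58), (240, 152, 63), (240, 153, 61), (239, 159, 62), (241, 165, 68), (240, 163, 66), (240, 163, 65), (240, 162, 65), (240, 163, 63), (239, 162, 65), (241, 162, 67), (240, 164, 65
[... 511 characters left out ...]
 29), (185, 82, 40), (246, 118, 50), (242, 132, 52), (240, 138, 53), (240, 143, 56), (238, 141, 52), (239, 150, 56), (239, 153, 55), (240, 159, 62), (240, 159, 59), (239, 158, 60), (239, 161, 61), (241, 159, 57), (240, 159, 62), (240, 159, 60), (239, 156, 56), (240, 157, 59), (240, 157, 58), (238, 154, 53), (241, 159, 61), (239, 154, 55), (241, 155, 60), (240, 153, 56), (241, 155, 59), (240, 152, 58), (241, 153, 58), (241, 152, 56), (239, 150, 54), (241, 152, 57), (240, 152, 58), (237, 136, 47), (240, 135, 50), (239, 130, 50), (240, 122, 45), (236, 115, 51), (231, 107, 42), (219, 103, 41), (168, 79, 40), (90, 44, 22), (41, 25, 17), (61, 49, 47), (108, 101, 98), (107, 96, 94), (102, 100, 99)]
```

View pics/w4c.png

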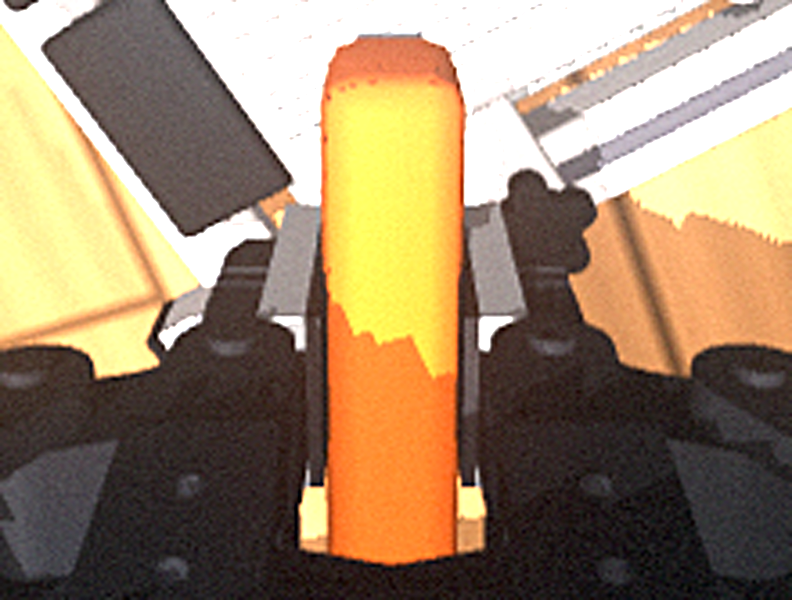

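Run:
```python
from h import *
from workcell import *
o=get_obs();c=camera("wrist");Rm=R.from_euler("xyz",o["tcp_rot"],degrees=True)
f=lambda uv,z:np.round(Rm.inv().apply(ray(c,uv,o["ee_pos"][2]+z)-o["ee_pos"])*1000,1)
print("cam in tool",np.round(Rm.inv().apply(np.array(c["xyz"])-o["ee_pos"])*1000,1))
for v,z in [(210,.018),(206,.018),(198,-.008),(197,-.008),(262,.018)]: print(v,z,f((278.9,v),z))
print("prong cross-bar end at z",f((278,195.5),-.034+.005), f((278,195.5),-.072+.005))
```

```text
cam in tool [   1.2  -67.4 -131.9]
210 0.018 [  1.3 -35.6 -18. ]
206 0.018 [  1.3 -37.2 -18. ]
198 -0.008 [  1.4 -34.    8. ]
197 -0.008 [  1.4 -34.5   8. ]
262 0.018 [  1.3 -14.3 -18. ]
prong cross-bar end at z [  0.9 -30.4  29. ] [  0.9 -21.6  67. ]
```

Run:
```python
from h import *
delta([.5419,.0353,.165],-15.6)
```

```text
cur [ 0.5295 -0.0265  0.2166] [180.    0.6 -19.6] F [ 0.   0.2 -2.6] q [ -3.   2.   4.  93.   0. 107.] open 0.0151
shift cm [-0.85 -6.24  5.16] turn [ 0.    0.61 -4.04]
```

Call:
play_rows(rows=[[1,[-0.4,-3,0.3],[0,0.6,-2]],[1,[-0.4,-3,0.5],[0,0,-2]],[1,[0,0,1.5],[0,0,0]],[1,[0,0,1.5],[0,0,0]],[1,[0,0,0.5],[0,0,0]],[1,[0,0,0],[0,0,0]]])

```text
time: 7.6
ee_pos: [0.5409, 0.0284, 0.1722]
tcp_rot: [180.0, -0.1, -16.2]
wrist_force: [-1.5, 0.7, -2.6]
opening: 0.0147
```

Run:
```python
from h import *
delta([.5419,.0353,.160],-15.6)
```

```text
cur [0.5409 0.0284 0.1722] [ 1.80e+02 -1.00e-01 -1.62e+01] F [-1.5  0.7 -2.6] q [  3.   3.   0.  87.  -0. 109.] open 0.0147
shift cm [-0.1  -0.69  1.22] turn [ 0.03 -0.11 -0.59]
```

Call:
play_rows(rows=[[1,[-0.1,-0.7,0.6],[0,0,-0.6]],[1,[0,0,0.6],[0,0,0]],[1,[0,0,0],[0,0,0]],[1,[0,0,0],[0,0,0]]])

```text
time: 8.0
ee_pos: [0.5423, 0.0346, 0.1603]
tcp_rot: [180.0, -0.2, -15.7]
wrist_force: [-0.1, -0.6, -2.3]
opening: 0.015
```

Run:
```python
from h import *
from workcell import *
delta([.5419,.0353,.155],-15.6)
c=camera("scene");cv2.imwrite("pics/s5.png",cv2.resize(c["img"][160:250,210:330,::-1],(800,600),interpolation=cv2.INTER_CUBIC))
```

```text
cur [0.5423 0.0346 0.1603] [180.   -0.2 -15.7] F [-0.1 -0.6 -2.3] q [  4.   3.  -1.  86.  -0. 109.] open 0.015
shift cm [-0.05 -0.06  0.53] turn [ 0.01 -0.18 -0.08]
```

View pics/s5.png

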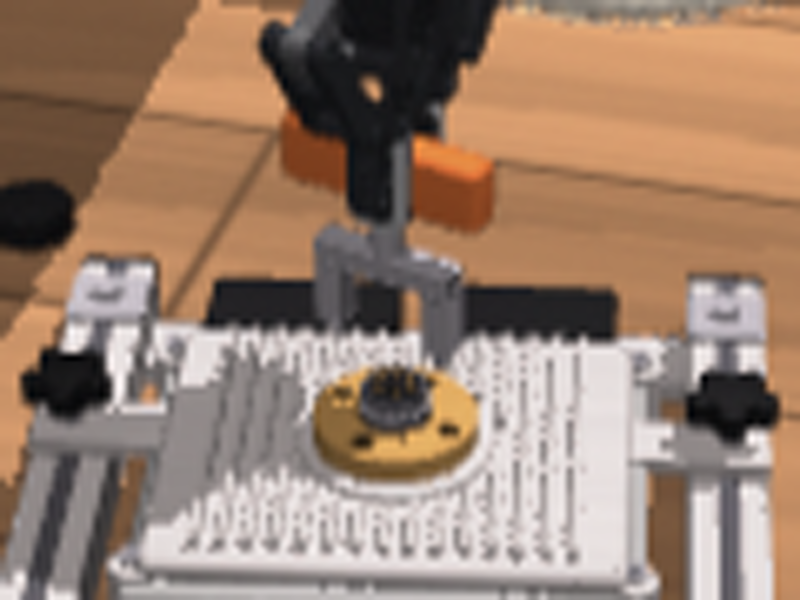

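Run:
```python
from h import *
from workcell import *
o=get_obs();c=camera("scene");im=c["img"]
hc=np.array([.5423,.0346,.1603])
Z=lambda p:tuple(np.round((np.array(proj(c,p))+.5-[210,160])*6.667,0))
ax=np.array([np.cos(np.radians(74.3)),np.sin(np.radians(74.3)),0])
print("ring ctr",Z([.5425,.0325,.063]),Z([.5413,.0329,.063]))
H=hc+[0,0,.005]
for n,C in (("nominal TCP",H),("offset",H+[-.0006,-.0028,0])):
  print(n,"handle ends",[Z(C+s*.04*ax+[0,0,.013]) for s in(-1,1)],[Z(C+s*.04*ax-[0,0,.013]) for s in(-1,1)],"bar top ends",[Z(C+s*.0275*ax-[0,0,.034]) for s in(-1,1)],"prong",[Z(C+s*.022*ax-[0,0,.077]) for s in(-1,1)],"leg out bot",[Z(C+s*.0275*ax-[0,0,.069]) for s in(-1,1)])
big=cv2.resize(im[170:235,240:305,::-1],(600,600),interpolation=cv2.INTER_LANCZOS4);cv2.imwrite("pics/s6.png",big)
```

```text
ring ctr (np.float64(393.0), np.float64(413.0)) (np.float64(395.0), np.float64(412.0))
nominal TCP handle ends [(np.float64(297.0), np.float64(108.0)), (np.float64(497.0), np.float64(169.0))] [(np.float64(299.0), np.float64(172.0)), (np.float64(496.0), np.float64(235.0))] bar top ends [(np.float64(330.0), np.float64(233.0)), (np.float64(465.0), np.float64(276.0))] prong [(np.float64(346.0), np.float64(338.0)), (np.float64(451.0), np.float64(374.0))] leg out bot [(np.float64(332.0), np.float64(316.0)), (np.float64(464.0), np.float64(360.0))]
offset handle ends [(np.float64(290.0), np.float64(106.0)), (np.float64(489.0), np.float64(167.0))] [(np.float64(292.0), np.float64(171.0)), (np.float64(489.0), np.float64(233.0))] bar top ends [(np.float64(323.0), np.float64(231.0)), (np.float64(457.0), np.float64(274.0))] prong [(np.float64(339.0), np.float64(336.0)), (np.float64(444.0), np.float64(372.0))] leg out bot [(np.float64(325.0), np.float64(314.0)), (np.float64(457.0), np.float64(358.0))]
```

View pics/s6.png

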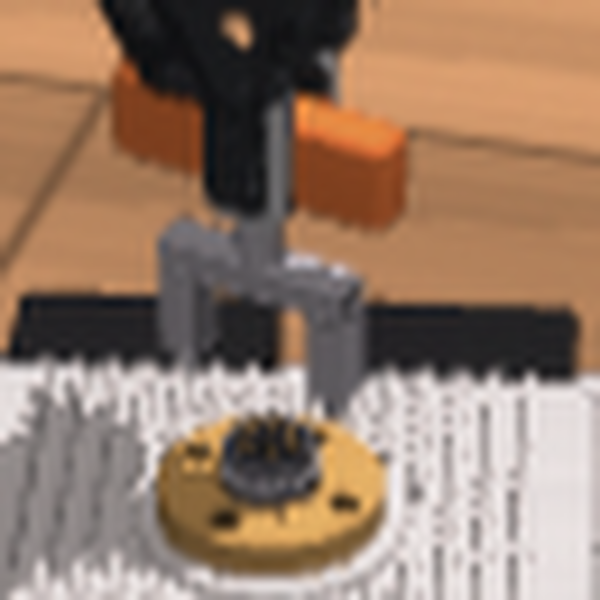

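Run:
```python
from h import *
delta([.542,.036,.141],-15.6)
```

```text
cur [0.5423 0.0346 0.1604] [180.   -0.2 -15.7] F [ 0.1 -0.5 -2.5] q [  4.   3.  -1.  86.  -0. 109.] open 0.0147
shift cm [-0.07 -0.13  1.94] turn [ 0.01 -0.18 -0.08]
```

Call:
play_rows(rows=[[1,[0,-0.15,0.8],[0,-0.1,0]],[1,[0,0,0.6],[0,0,0]],[1,[0,0,0.3],[0,0,0]],[1,[0,0,0],[0,0,0]]])

```text
time: 8.5
ee_pos: [0.5429, 0.0362, 0.142]
tcp_rot: [180.0, -0.1, -15.7]
wrist_force: [0.2, 0.2, -2.4]
opening: 0.0151
```

Run:
```python
from h import *
delta([.542,.036,.137],-15.6)
```

```text
cur [0.5429 0.0362 0.142 ] [ 1.80e+02 -1.00e-01 -1.57e+01] F [ 0.2  0.2 -2.4] q [  4.   3.  -3.  84.  -0. 110.] open 0.0151
shift cm [-0.08  0.04  0.5 ] turn [ 0.01 -0.09 -0.08]
```

Call:
play_rows(rows=[[1,[-0.08,0.03,0.3],[0,-0.1,0]],[1,[0,0,0.2],[0,0,0]],[1,[0,0,0.2],[0,0,0]],[1,[0,0,0],[0,0,0]]])

```text
time: 8.9
ee_pos: [0.5419, 0.0361, 0.1344]
tcp_rot: [180.0, 0.0, -15.7]
wrist_force: [0.6, -0.9, -2.6]
opening: 0.0151
```

Run:
```python
from h import *
delta([.542,.036,.131],-15.6)
```

```text
cur [0.5419 0.0361 0.1344] [180.    0.  -15.7] F [ 0.6 -0.9 -2.6] q [  4.   3.  -4.  83.  -0. 109.] open 0.0151
shift cm [0.01 0.   0.34] turn [ 0.01  0.03 -0.08]
```

No contact yet at the ring-top height. I'll go down in small steps.

Call:
play_rows(rows=[[1,[0,0,0.15],[0,0,0]],[1,[0,0,0.15],[0,0,0]],[1,[0,0,0],[0,0,0]]])

```text
time: 9.2
ee_pos: [0.5421, 0.0361, 0.1314]
tcp_rot: [-180.0, -0.0, -15.7]
wrist_force: [-0.0, -0.5, -2.4]
opening: 0.0152
```

Run:
```python
from h import *
delta([.542,.036,.131],-15.6)
from workcell import *
print(get_obs()["torque"])
```

```text
cur [0.5421 0.0361 0.1314] [-180.    -0.   -15.7] F [-0.  -0.5 -2.4] q [  4.   3.  -4.  83.  -0. 109.] open 0.0152
shift cm [-0.01  0.01  0.04] turn [-0.   -0.   -0.09]
[ 0.00593607  0.07714361 -0.0322909 ]
```

Call:
play_rows(rows=[[1,[0,0,0.15],[0,0,0]],[1,[0,0,0.15],[0,0,0]],[1,[0,0,0],[0,0,0]]])

```text
time: 9.5
ee_pos: [0.5421, 0.0361, 0.1283]
tcp_rot: [-180.0, -0.0, -15.7]
wrist_force: [-0.6, 0.5, -2.9]
opening: 0.015
```

Run:
```python
from h import *
delta([.542,.036,.126],-15.6)
from workcell import *
print(get_obs()["torque"])
c=camera("scene");cv2.imwrite("pics/s7.png",cv2.resize(c["img"][170:235,240:305,::-1],(600,600),interpolation=cv2.INTER_CUBIC))
```

```text
cur [0.5421 0.0361 0.1283] [-180.    -0.   -15.7] F [-0.6  0.5 -2.9] q [  4.   3.  -4.  82.  -0. 109.] open 0.015
shift cm [-0.01  0.01  0.23] turn [-0.   -0.02 -0.08]
[ 0.03800297 -0.00435695 -0.06103875]
```

View pics/s7.png

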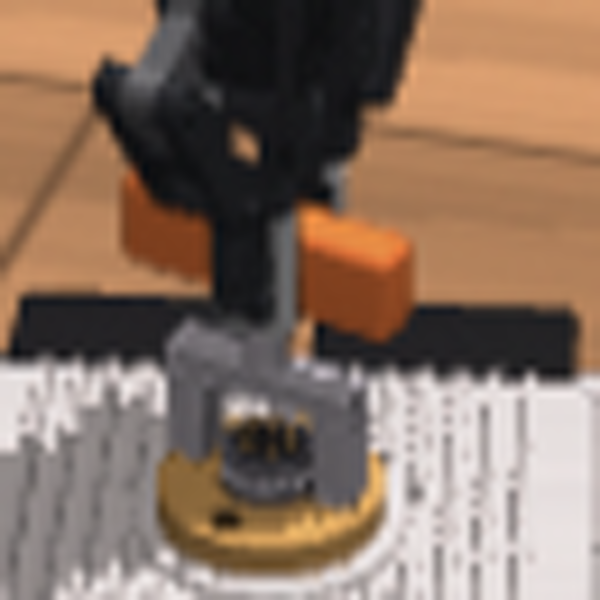

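Call:
play_rows(rows=[[1,[0,0,0.1],[0,0,0]],[1,[0,0,0.1],[0,0,0]],[1,[0,0,0],[0,0,0]]])

```text
time: 9.85
ee_pos: [0.5424, 0.0361, 0.1271]
tcp_rot: [-180.0, -0.1, -15.7]
wrist_force: [1.1, 0.1, -1.9]
opening: 0.0155
```

Call:
play_rows(rows=[[1,[0,0,0.1],[0,0,0]],[1,[0,0,0.05],[0,0,0]],[1,[0,0,0],[0,0,0]]])

```text
time: 10.15
ee_pos: [0.5425, 0.0361, 0.127]
tcp_rot: [-179.9, -0.2, -15.7]
wrist_force: [-1.0, 1.4, -1.7]
opening: 0.0152
```

Call:
play_rows(rows=[[1,[0.01,0,0.02],[0,0,2]],[1,[0.02,0,0.02],[0,0,4]],[1,[0.02,0,0.02],[0,0,4]],[1,[0.02,0,0.02],[0,0,4]]])

```text
time: 10.55
ee_pos: [0.5435, 0.0358, 0.1269]
tcp_rot: [-179.9, -0.2, -30.1]
wrist_force: [-1.9, -1.0, 2.8]
opening: 0.0154
```

```bash
cat > st.py <<'E'
from h import *
from workcell import *
o=get_obs();print(o["torque"],o["q"][5],o["wrist_force"])
y=np.radians(o["tcp_rot"][2]);print(o["ee_pos"],o["tcp_rot"],"spanner c",o["ee_pos"][:2]+.0032*np.array([np.sin(y),-np.cos(y)]))
E
python3 st.py
```

```text
[-0.13574635  0.57196806  0.24098357] 123.83333051458183 [-1.94586633 -1.00720564  2.84957728]
[0.54347439 0.03576275 0.12693696] [-179.88946432   -0.21973545  -30.05339103] spanner c [0.54187181 0.03299296]
```

Call:
play_rows(rows=[[1,[0.02,0,0.02],[0,0,4]],[1,[0.02,0,0.02],[0,0,4]],[1,[0.02,0,0.02],[0,0,4]],[1,[0.02,0,0.02],[0,0,4]]])

```text
time: 10.95
ee_pos: [0.5441, 0.035, 0.1269]
tcp_rot: [-179.8, -0.2, -46.7]
wrist_force: [-2.6, -1.2, 2.4]
opening: 0.015
```

```bash
python3 st.py
```

```text
[-0.13666752  0.5191489   0.28638197] 140.3809938729363 [-2.57606441 -1.24375153  2.39802251]
[0.54413196 0.03504459 0.12691978] [-179.83891708   -0.2355981   -46.6569123 ] spanner c [0.54180473 0.03284822]
```

Call:
play_rows(rows=[[1,[0.015,0,0.02],[0,0,3]],[1,[0.015,0,0.02],[0,0,3]],[1,[0.015,0,0.02],[0,0,3]]])

```text
time: 11.25
ee_pos: [0.5444, 0.0346, 0.1269]
tcp_rot: [-179.8, -0.2, -56.0]
wrist_force: [-1.7, -0.9, 2.0]
opening: 0.0148
```

```bash
python3 st.py
```

```text
[-0.13558716  0.61875616  0.26713699] 149.70900528346246 [-1.69284911 -0.94870834  2.00422086]
[0.54436156 0.03458841 0.12691771] [-179.8017215    -0.24349529  -56.0186789 ] spanner c [0.54170806 0.03279985]
```

Call:
play_rows(rows=[[1,[0.01,0,0.02],[0,0,2]],[1,[0.01,0,0.02],[0,0,2]]])

```text
time: 11.45
ee_pos: [0.5445, 0.0344, 0.1269]
tcp_rot: [-179.8, -0.2, -60.2]
wrist_force: [-1.5, 0.2, 2.9]
opening: 0.0151
```

```bash
python3 st.py
```

```text
[-0.12248128  0.50996656  0.23824118] 153.8591398539453 [-1.49620047  0.24351498  2.87099524]
[0.54446034 0.03435082 0.12690742] [-179.7769285    -0.24847427  -60.18719823] spanner c [0.54168385 0.03275988]
```

Call:
play_rows(rows=[[1,[0.01,0,0.02],[0,0,2]],[1,[0.01,0,0.02],[0,0,1.5]]])

```text
time: 11.65
ee_pos: [0.5445, 0.0341, 0.1269]
tcp_rot: [-179.8, -0.3, -63.8]
wrist_force: [-0.9, -0.1, 3.0]
opening: 0.0148
```

```bash
python3 st.py
```

```text
[-0.04017816  0.62118131  0.24536463] 157.47709338210396 [-0.94340651 -0.14291191  2.99530767]
[0.54454382 0.034137   0.12694191] [-179.75043941   -0.25399437  -63.82109509] spanner c [0.54167208 0.03272524]
```

Call:
play_rows(rows=[[1,[0.01,0,0.02],[0,0,1.5]],[1,[0.01,0,0.02],[0,0,1.5]]])

```text
time: 11.85
ee_pos: [0.5446, 0.034, 0.1269]
tcp_rot: [-179.7, -0.2, -67.0]
wrist_force: [-2.4, 0.1, 4.1]
opening: 0.0151
```

```bash
python3 st.py
```

```text
[-0.03627882  0.72508352  0.30147982] 160.6238374759495 [-2.35211261  0.10381549  4.11793815]
[0.54461379 0.03395913 0.12691498] [-179.72243427   -0.24897943  -66.98513708] spanner c [0.5416685  0.03270803]
```

Call:
play_rows(rows=[[1,[0.01,0,0.02],[0,0,1.5]],[1,[0.01,0,0.02],[0,0,1.5]]])

```text
time: 12.05
ee_pos: [0.5447, 0.0338, 0.1269]
tcp_rot: [-179.7, -0.2, -70.2]
wrist_force: [-3.3, -0.6, 5.6]
opening: 0.0147
```

```bash
python3 st.py
```

```text
[-0.11129793  0.88483948  0.24927468] 163.83418595894747 [-3.34066409 -0.60495288  5.58520419]
[0.54468925 0.03376824 0.12690551] [-179.69295837   -0.2377916   -70.21598823] spanner c [0.54167813 0.03268511]
```

Call:
play_rows(rows=[[1,[0.01,0,0],[0,0,1.5]],[1,[0.01,0,0],[0,0,1.5]]])

```text
time: 12.25
ee_pos: [0.5447, 0.0335, 0.1269]
tcp_rot: [-179.7, -0.2, -73.5]
wrist_force: [-2.4, 0.3, 4.6]
opening: 0.0149
```

```bash
python3 st.py
```

```text
[-0.07711675  0.75099605  0.30881246] 167.06802765816573 [-2.41827922  0.30687161  4.57496777]
[0.54467548 0.0335299  0.1269037 ] [-179.68721182   -0.21845962  -73.47465453] spanner c [0.54160765 0.0326197 ]
```

Call:
play_rows(rows=[[1,[0.01,0,0],[0,0,1.3]],[1,[0.01,0,0],[0,0,1.2]]])

```text
time: 12.45
ee_pos: [0.5447, 0.0334, 0.1269]
tcp_rot: [-179.7, -0.2, -76.2]
wrist_force: [-2.7, -0.5, 4.9]
opening: 0.0151
```

```bash
python3 st.py
```

```text
[-0.07546678  0.78574089  0.26797314] 169.78284319563457 [-2.72139437 -0.47883103  4.87943433]
[0.54470856 0.03335527 0.12690413] [-179.67999926   -0.19897777  -76.20986709] spanner c [0.5416008  0.03259249]
```

Call:
play_rows(rows=[[1,[0.01,0,0],[0,0,1.2]],[1,[0.01,0,0],[0,0,1.2]]])

```text
time: 12.65
ee_pos: [0.5447, 0.0332, 0.1269]
tcp_rot: [-179.7, -0.2, -78.8]
wrist_force: [-2.8, -0.0, 4.7]
opening: 0.0149
```

```bash
python3 st.py;python3 - <<'E'
from h import *
from workcell import *
c=camera("wrist");cv2.imwrite("pics/w8.png",c["img"][:,:,::-1])
c=camera("scene");cv2.imwrite("pics/s8.png",cv2.resize(c["img"][170:235,240:305,::-1],(600,600),interpolation=cv2.INTER_CUBIC))
E
```

```text
[-0.0808972   0.84682951  1.19368856] 172.31371269871607 [-2.7648797  -0.0398539   4.73764384]
[0.54470405 0.03324652 0.12690782] [-179.67744301   -0.1830892   -78.7524331 ] spanner c [0.54156551 0.03262237]
```

View pics/s8.png

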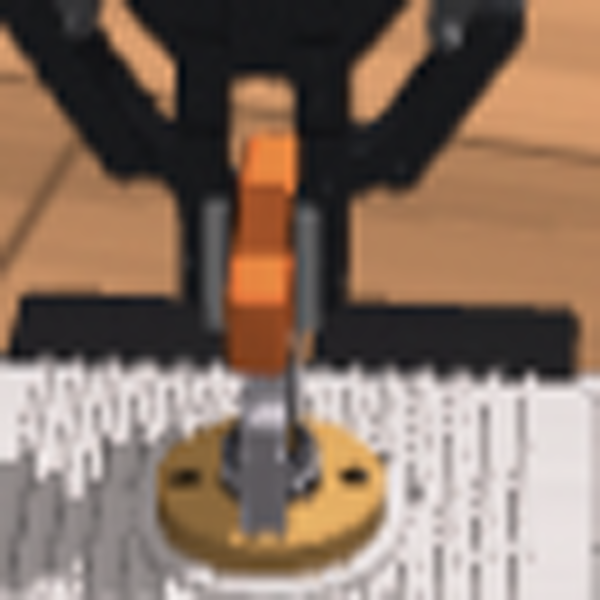

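View pics/w8.png

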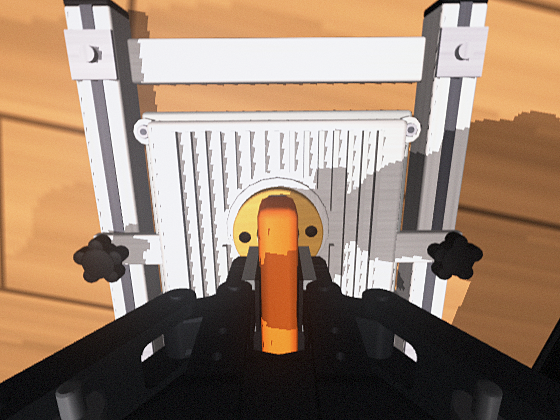

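Call:
play_rows(rows=[[1,[0,0,0],[0,0,0]]])

```text
time: 12.85
ee_pos: [0.5447, 0.0333, 0.1269]
tcp_rot: [-179.7, -0.2, -78.7]
wrist_force: [-2.7, -0.4, 4.4]
opening: 0.0149
```

```bash
python3 st.py
```

```text
[-0.21015753  0.76426227  0.94333169] 172.24680634396677 [-2.73084301 -0.36284608  4.42095731]
[0.54470369 0.03325188 0.12691544] [-179.67928622   -0.19004445  -78.68161525] spanner c [0.54156593 0.03262385]
```

The wrist torque jumped from 0.27 to 1.19 N m, so the ring is on its stop. I'll back off the twist within the hole play, then lift.

Call:
play_rows(rows=[[1,[0,0,0],[0,0,-0.8]],[1,[0,0,0],[0,0,-0.8]],[1,[0,0,0],[0,0,0]]])

```text
time: 13.15
ee_pos: [0.5447, 0.0333, 0.1269]
tcp_rot: [-179.7, -0.2, -77.0]
wrist_force: [-2.9, -0.2, 4.6]
opening: 0.0146
```

```bash
python3 st.py
```

```text
[-0.02778592  0.80883963  0.36519362] 170.53652030946745 [-2.88832034 -0.2025949   4.62369043]
[0.54472328 0.03330653 0.126899  ] [-179.67999081   -0.18100619  -76.97524581] spanner c [0.54160561 0.03258534]
```

Call:
play_rows(rows=[[1,[0,0,0],[0,0,-0.8]],[1,[0,0,0],[0,0,-0.6]],[1,[0,0,0],[0,0,0]]])

```text
time: 13.45
ee_pos: [0.5448, 0.0333, 0.1269]
tcp_rot: [-179.7, -0.2, -75.5]
wrist_force: [-2.0, 0.4, 3.1]
opening: 0.0151
```

```bash
python3 st.py
```

```text
[ 0.09478281  0.74882215 -0.0292338 ] 169.07664958299964 [-2.01457136  0.36225757  3.11874284]
[0.54481069 0.03332158 0.12689989] [-1.79668036e+02 -1.66592161e-01 -7.55269601e+01] spanner c [0.54171224 0.03252182]
```

Twist torque is now about zero. I'll lift slowly.

Call:
play_rows(rows=[[1,[0,0,-0.2],[0,0,-0.2]],[1,[0,0,-0.3],[0,0,0]],[1,[0,0,-0.4],[0,0,0]],[1,[0,0,-0.5],[0,0,0]]])

```text
time: 13.85
ee_pos: [0.5445, 0.0332, 0.1392]
tcp_rot: [-179.8, -0.2, -75.3]
wrist_force: [0.3, 0.4, -1.8]
opening: 0.015
```

```bash
python3 st.py
```

```text
[-0.00623865  0.02972143  0.02455904] 168.88757435026312 [ 0.33558352  0.43551695 -1.83089865]
[0.54449658 0.03315598 0.13919024] [-1.79818228e+02 -1.56953299e-01 -7.53436746e+01] spanner c [0.5414007  0.03234632]
```

Call:
play_rows(rows=[[1,[0,0,-2],[0,0,0]],[1,[0,0,-3],[0,0,0]],[1,[0,0,-3],[0,0,0]],[1,[0,0,-1.5],[0,0,0]],[1,[0,0,0],[0,0,0]]])

```text
time: 14.35
ee_pos: [0.544, 0.0331, 0.2385]
tcp_rot: [-179.8, -0.2, -75.4]
wrist_force: [-0.0, -0.6, -2.3]
opening: 0.0148
```

Run:
```python
from ring import *
from workcell import *
c=camera("wrist");C0,q=ring(c)
cv2.imwrite("pics/w9.png",c["img"][:,:,::-1])
delta([.4486,-.2678,.22],-93.8)
```

```text
ring circle [542.67061344  32.94886155] 29.018938703535905 [ 249  166   58   50 1149]
holes [(array([  6.3, -21.3]), np.float64(22.2), np.float64(-73.5)), (array([20.9,  6.3]), np.float64(21.8), np.float64(16.8)), (array([-6.7, 20.8]), np.float64(21.9), np.float64(107.7))]
cur [0.5439 0.0331 0.2373] [-179.9   -0.2  -75.4] F [-0.1 -1.1 -2.2] q [  4.   4.   9.  94.  -0. 169.] open 0.015
shift cm [26.71 16.82  1.78] turn [-0.13 -0.15 18.43]
```

View pics/w9.png

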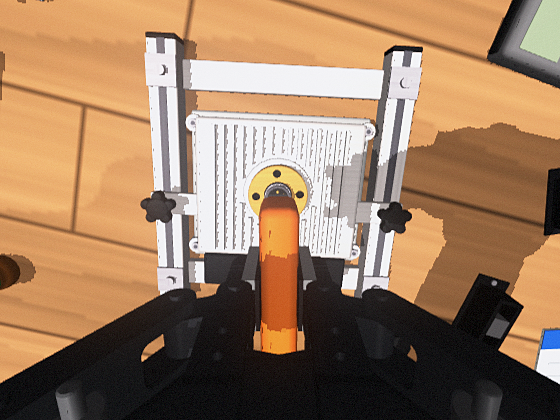

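Call:
play_rows(rows=[[1,[2,1.3,-0.2],[0,0,0]],[1,[4,2.5,-0.3],[0,0,0]],[1,[4.2,2.7,-0.3],[0,0,0]],[1,[4.2,2.7,-0.3],[0,0,0]],[1,[4.2,2.7,-0.3],[0,0,0]],[1,[3.5,2,-0.2],[0,0,0]],[1,[1.5,0.5,0],[0,0,2]],[1,[0,0,0],[0,0,5]],[1,[0,0,0],[0,0,5]],[1,[0,0,0],[0,0,4]],[1,[0,0,0],[0,0,0]]])

```text
time: 15.5
ee_pos: [0.4584, -0.2394, 0.238]
tcp_rot: [179.2, 0.1, -92.0]
wrist_force: [-0.8, -0.1, -2.7]
opening: 0.015
```

Run:
```python
from h import *
delta([.4486,-.2678,.22],-93.8)
```

```text
cur [ 0.4584 -0.2394  0.238 ] [ 1.792e+02  1.000e-01 -9.200e+01] F [-0.8 -0.1 -2.7] q [-27.   1.   6.  95.  -0. 154.] open 0.015
shift cm [2.88 0.86 1.81] turn [0.82 0.13 1.84]
```

Call:
play_rows(rows=[[1,[1.5,0.5,0],[0.8,0.1,1.8]],[1,[1.4,0.4,0.5],[0,0,0]],[1,[0,0,2],[0,0,0]],[1,[0,0,2],[0,0,0]],[1,[0,0,0.5],[0,0,0]],[1,[0,0,0],[0,0,0]]])

```text
time: 16.1
ee_pos: [0.4461, -0.2695, 0.1816]
tcp_rot: [179.7, 0.2, -93.1]
wrist_force: [0.1, 0.0, -3.1]
opening: 0.0151
```

Run:
```python
from h import *
from workcell import *
delta([.4486,-.2678,.14],-93.8)
c=camera("wrist");cv2.imwrite("pics/w10.png",c["img"][:,:,::-1])
im=c["img"]
for r in (212,225,240,255,270):
    s=im[r].astype(int); k=[u for u in range(240,320) if s[u,0]>130 and s[u,2]<90 and s[u,0]-s[u,1]>60]; print(r,min(k),max(k))
c=camera("scene");cv2.imwrite("pics/s10.png",cv2.resize(c["img"][120:240,120:240,::-1],(600,600),interpolation=cv2.INTER_CUBIC))
```

```text
cur [ 0.4461 -0.2695  0.1816] [179.7   0.2 -93.1] F [ 0.1  0.  -3.1] q [-31.   1.  -1.  89.  -0. 152.] open 0.0151
shift cm [-0.17 -0.27  4.15] turn [0.3  0.16 0.72]
212 260 296
225 259 297
240 259 297
255 261 297
270 261 296
```

View pics/w10.png

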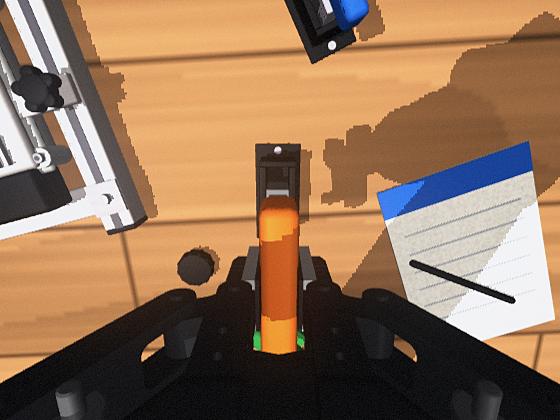

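View pics/s10.png

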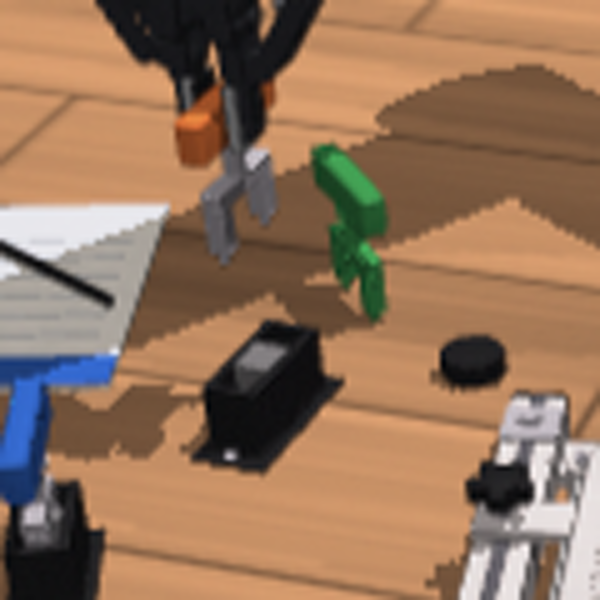

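Call:
play_rows(rows=[[1,[-0.17,-0.27,0.5],[0.3,0.15,0.7]],[1,[0,0,1.5],[0,0,0]],[1,[0,0,1.5],[0,0,0]],[1,[0,0,0],[0,0,0]]])

```text
time: 16.6
ee_pos: [0.4508, -0.2682, 0.1471]
tcp_rot: [-179.7, -0.1, -93.8]
wrist_force: [-0.9, 0.8, -3.1]
opening: 0.0147
```

Run:
```python
from h import *
delta([.4486,-.2678,.12],-93.8)
```

```text
cur [ 0.4508 -0.2682  0.1471] [-1.797e+02 -1.000e-01 -9.380e+01] F [-0.9  0.8 -3.1] q [-31.   0.  -5.  84.   0. 153.] open 0.0147
shift cm [-0.03  0.24  2.71] turn [-0.3  -0.14  0.02]
```

Call:
play_rows(rows=[[1,[0,0.25,0.5],[-0.3,-0.1,0]],[1,[0,0,1],[0,0,0]],[1,[0,0,1],[0,0,0]],[1,[0,0,0],[0,0,0]],[1,[0,0,0],[0,0,0]]])

```text
time: 17.1
ee_pos: [0.4483, -0.2679, 0.1203]
tcp_rot: [180.0, -0.0, -93.8]
wrist_force: [-0.5, 0.2, -3.1]
opening: 0.015
```

Run:
```python
from h import *
delta([.4486,-.2678,.112],-93.8)
```

```text
cur [ 0.4483 -0.2679  0.1203] [180.   -0.  -93.8] F [-0.5  0.2 -3.1] q [-31.   1.  -8.  81.  -0. 153.] open 0.015
shift cm [-0.02 -0.03  0.83] turn [ 0.01 -0.05  0.05]
```

Well aligned. I'll go into the pocket in small steps.

Call:
play_rows(rows=[[1,[0,0,0.5],[0,0,0]],[1,[0,0,0.7],[0,0,0]],[1,[0,0,0.7],[0,0,0]],[1,[0,0,0.5],[0,0,0]],[1,[0,0,0],[0,0,0]]])

```text
time: 17.6
ee_pos: [0.4485, -0.2682, 0.0947]
tcp_rot: [-180.0, -0.1, -93.8]
wrist_force: [-1.0, 1.4, -3.4]
opening: 0.0152
```

Run:
```python
from h import *
delta([.4486,-.2678,.081],-93.8)
```

```text
cur [ 0.4485 -0.2682  0.0947] [-1.80e+02 -1.00e-01 -9.38e+01] F [-1.   1.4 -3.4] q [-31.   1. -11.  79.  -0. 153.] open 0.0152
shift cm [-0.04 -0.    1.37] turn [-0.04 -0.07  0.04]
```

Call:
play_rows(rows=[[1,[-0.03,0,0.5],[0,0,0]],[1,[0,0,0.4],[0,0,0]],[1,[0,0,0.3],[0,0,0]],[1,[0,0,0.1],[0,0,0]],[1,[0,0,0],[0,0,0]]])

```text
time: 18.1
ee_pos: [0.4488, -0.2679, 0.081]
tcp_rot: [-179.9, -0.1, -93.8]
wrist_force: [0.5, -0.2, -2.9]
opening: 0.0148
```

Run:
```python
from h import *
delta([.4486,-.2678,.081],-93.8)
```

```text
cur [ 0.4488 -0.2679  0.081 ] [-1.799e+02 -1.000e-01 -9.380e+01] F [ 0.5 -0.2 -2.9] q [-31.   1. -12.  77.  -0. 153.] open 0.0148
shift cm [-0.01  0.02  0.  ] turn [-0.08 -0.08  0.05]
```

Call:
play_rows(rows=[[1,[0,0,0.1],[0,0,0]],[1,[0,0,0.05],[0,0,0]],[1,[0,0,0],[0,0,0]]])

```text
time: 18.4
ee_pos: [0.449, -0.268, 0.0811]
tcp_rot: [-179.8, -0.1, -93.8]
wrist_force: [0.5, -0.5, -2.5]
opening: 0.015
```

Resting on the block, as it won't go below 0.081. Now I'll release.

Call:
play_rows(rows=[[0.7,[0,0,0],[0,0,0]],[0.4,[0,0,0],[0,0,0]],[0,[0,0,0],[0,0,0]],[0,[0,0,0],[0,0,0]],[0,[0,0,0],[0,0,0]],[0,[0,0,0],[0,0,0]],[0,[0,0,0],[0,0,0]]])

```text
time: 19.1
ee_pos: [0.4498, -0.2686, 0.0817]
tcp_rot: [-179.7, -0.2, -93.8]
wrist_force: [0.1, -0.3, 0.1]
opening: 0.0854
```

Run:
```python
from h import *
delta([.4486,-.2678,.20],-93.8)
```

```text
cur [ 0.4498 -0.2686  0.0817] [-179.7   -0.2  -93.8] F [ 0.1 -0.3  0.1] q [-31.   1. -12.  77.  -0. 153.] open 0.0854
shift cm [ -0.03   0.07 -11.83] turn [-0.27 -0.18  0.04]
```

Call:
play_rows(rows=[[0,[0,0,-1],[0,0,0]],[0,[0,0,-2],[0,0,0]],[0,[0,0,-3],[0,0,0]],[0,[0,0,-4],[0,0,0]],[0,[0,0,-4],[0,0,0]],[0,[0,0,-2],[0,0,0]],[0,[0,0,0],[0,0,0]]])

```text
time: 19.8
ee_pos: [0.448, -0.2673, 0.2512]
tcp_rot: [-179.7, -0.2, -93.8]
wrist_force: [0.5, -0.2, -0.7]
opening: 0.0855
```

Run:
```python
from h import *
from workcell import *
print(get_obs()["wrist_force"])
c=camera("wrist");a=c["img"][:,:,::-1];cv2.imwrite("pics/w11.png",a)
im=c["img"];m=cv2.inRange(cv2.cvtColor(im,cv2.COLOR_RGB2HSV),(5,200,100),(18,255,255));m[:,:230]=0;m[:,330:]=0
n,l,st,ce=cv2.connectedComponentsWithStats(m);i=1+np.argmax(st[1:,4]);ys,xs=np.nonzero(l==i)
P=np.array([ray(c,(x,y),.099)[:2]*1000 for x,y in zip(xs,ys)]);print(cv2.minAreaRect(P.astype(np.float32)))
c=camera("scene");cv2.imwrite("pics/s11.png",cv2.resize(c["img"][120:250,120:310,::-1],(800,547),interpolation=cv2.INTER_CUBIC))
c=camera("top");t=c["img"].astype(int)
d=np.abs(t-cv2.imread("pics/top0.png")[:,:,::-1].astype(int)).max(2)>60
n,l,st,ce=cv2.connectedComponentsWithStats(d.astype(np.uint8));print([list(s) for s in st[1:] if s[4]>15])
```

```text
[ 0.52786129 -0.18046773 -0.69169425]
((447.9781799316406, -267.70928955078125), (15.448410987854004, 78.34030151367188), 85.8587417602539)
[[np.int32(378), np.int32(202), np.int32(182), np.int32(218), np.int32(19264)], [np.int32(260), np.int32(327), np.int32(48), np.int32(21), np.int32(462)], [np.int32(494), np.int32(339), np.int32(66), np.int32(51), np.int32(1538)], [np.int32(291), np.int32(340), np.int32(10), np.int32(5), np.int32(17)], [np.int32(285), np.int32(346), np.int32(25), np.int32(14), np.int32(200)], [np.int32(232), np.int32(348), np.int32(51), np.int32(72), np.int32(2229)], [np.int32(362), np.int32(378), np.int32(16), np.int32(19), np.int32(120)], [np.int32(328), np.int32(385), np.int32(15), np.int32(11), np.int32(84)], [np.int32(345), np.int32(399), np.int32(8), np.int32(21), np.int32(63)], [np.int32(354), np.int32(398), np.int32(15), np.int32(19), np.int32(110)], [np.int32(282), np.int32(401), np.int32(4), np.int32(10), np.int32(23)], [np.int32(327), np.int32(415), np.int32(10), np.int32(5), np.int32(28)]]
```

View pics/w11.png

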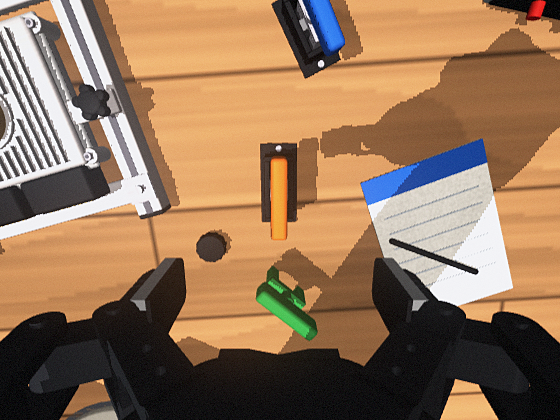

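View pics/s11.png

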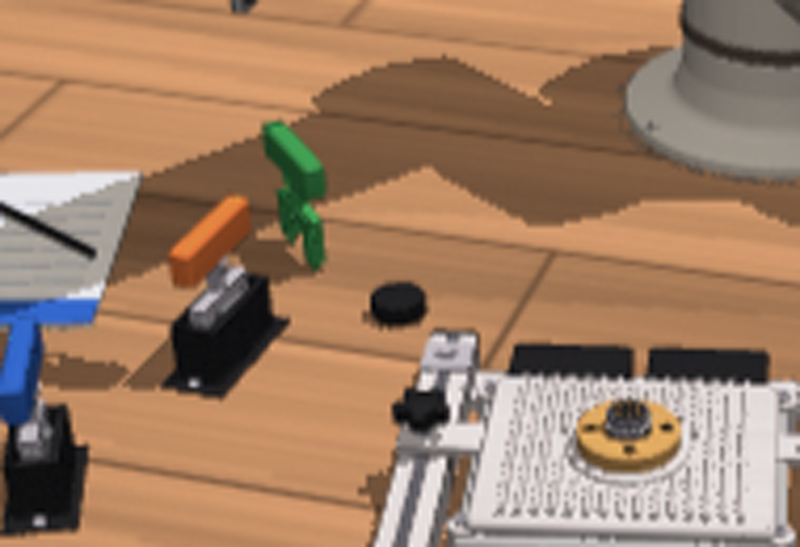

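The spanner is upright in its stand at its original pose (447.98, -267.7 mm), the ring is turned and the bystanders look unmoved. Handing in.

```bash
python3 -c "
from workcell import *
print(job_done())"
```

```text
the job is handed in; nothing more can be done
None
```

The lock ring is tightened to its stop, the orange spanner is back upright in its own stand, and the job was handed in at about 20 s of the 72 s allowed. `job_done()` gives no verdict, so what follows is from my own checks.

- **Seating:** I turned the spanner to the measured hole angle of 74° and lowered it. Both prongs dropped about 8 mm, so the legs rested on the ring before any turning.
- **Tightening:** The ring turned clockwise at about 0.25 N m until the torque jumped to about 1.2 N m. In the wrist image the holes had moved 57.4° (1.00 rad), at the upper end of the stated 0.75–1.0 rad. I held it there briefly, eased the twist to about zero within the hole play, then lifted straight off.
- **Return:** After release the handle measured within about 1 mm of where it stood before, upright and with the gripper well clear.
- **Force on the ring:** I did not measure the contact force between spanner and ring. From the torque I estimate about 27 N per prong at the stop. Counting both prongs together that is about 54 N, near the 60 N limit.
- **Bystanders:** In the last wrist and scene pictures, those in view showed no movement. The top-camera comparison was no use near the spanner's stand, because the arm covered that area; it flagged no change round the bystanders away from the arm.
- **Disagreement:** The wrist camera read about 1.3 mm off sideways. I corrected for this by comparing with the handle, and the top and scene cameras supported the correction.

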